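# Wind up the display turntable

## Task

The clockwork turntable that shows the clay vase has nearly run down. Wind its butterfly key clockwise, as many part-turns as it needs, until its pointer comes round against the stop peg and the spring is fully wound, then leave the key alone. The vase stays standing where it is on the turntable, and the other things on the table stay where they are.

Things in the scene. Friction and masses are not known exactly. Their poses are not given: they have to be found in the camera images.
- turntable: Grey metal case, aluminium deck, fixed to the table. Origin on the table under the key's axis. Case 160 mm along x, from y = -70 to +205 mm; deck at z = 50 mm, flat but for pointer and stop peg. A wooden disc (radius 72, top at z = 60 mm, does not turn) centred at y = +120 mm carries the vase. A black arrow on the deck curves clockwise round the key.
- key (a joint): Key angle (rad) about its upright axis: 0 run down, 5.8 fully wound (hard stops at both); grows clockwise seen from above. At 0 the wings lie along the turntable's x, the pointer along its +y. Starts at 0.15 to 1.4. It resists winding with 0.14 N m at first, 0.20 N m at the end (5 to 8 N pushed 28 mm from the axis). Released, it stays where it is left; it turns back with less effort.
- key_mid (a point): Middle of the brass butterfly key, on its axis, 80 mm above the table; x runs along the two wings, z up. Wings: two flat upright discs, radius 16, 10 mm thick, centred 25 mm either side of the axis (82 mm tip to tip, 64 to 96 mm above the table); hub between them of radius 9, up to 89 mm. Wings can be pushed by fingertips or pinched across their thickness from above.
- pointer_tip (a point): Tip of the flat dark steel pointer fixed to the foot of the key, 43 mm from the axis, 55 mm above the table; 8 mm wide, it turns with the key at right angles to the wings and shows how far it is wound. It sets out from one side of the stop peg and, fully wound, meets the peg again from the other side.
- stop_peg (a point): Top of the dark stop peg, 10 mm wide, 7 mm high, 40 mm from the key's axis between key and vase (at the turntable's x = -10, y = +39 mm, 57 mm above the table).
- vase: Pale clay vase standing loose on the wooden disc, at its centre: 155 mm tall, up to 84 mm wide, narrow neck, 0.5 to 0.9 kg. Origin at the centre of its underside. It rises to 215 mm above the table with its belly about 78 mm from the key's axis, so there is little room for a gripper on that side of the key.
- tub: White lidded plastic tub, 184 mm wide, 147 mm tall, to the left. Origin under its centre. To be left alone.
- bowl: White bowl, 140 mm wide, 55 mm tall, to the right. Origin under its centre. To be left alone.
- clay: Upright round lump of clay, 70 mm wide, 50 mm tall, on the right beyond the bowl. Origin under its centre. To be left alone.
Not all that is in view belongs to the job. Leave any blue look-alike of the vase alone.

How it is judged:
By the outcome, as a careful person would: the job done as asked, in the order asked, and still so for the second after the job is handed in, with the robot touching nothing.
It also fails if it takes over 48 s, if anything falls off the work surface, if the arm or the gripper's body presses on something with over 40 N, if the wrist force passes 120 N, or if a joint passes its speed limit or range.

## Robot

A 7-joint arm with a two-finger parallel gripper is mounted at the origin on the work surface. World frame = base frame: x ahead of the robot, y to its left, z up, the work surface at z = 0. Lengths are in m, angles in rad, forces in N, time in s.
With the tool pointing down it reaches from about 0.425 to 1.025 m from the base axis. Payload 3.6 kg.
Tool frame: the origin (TCP) lies midway between the tips of the shut fingers; the grasp point (between the pads) lies 19 mm behind it; z points along the fingers, y is the direction in which the jaws open and shut (so a half turn about z gives the same grasp; the last joint's range is limited). The gripper opens to 85 mm and grips with 20 to 120 N. Pads are 22 mm wide; open, the fingers measure 114 mm over their backs; the gripper's body (76 mm by 85 mm) begins 54 mm behind the grasp point. The pads swing forward as they close: fully open they stand 13 mm farther back than shut.
Start: joints at [-1.44, 0.591, 0.048, 1.609, -0.033, 0.943, -0.034], TCP at [0.161, 0.707, 0.231] pointing down, gripper open.
Joint ranges: [-2.69, 2.69], [-0.47, 2.24], [-1.27, 1.36], [0.19, 2.51], [-1.53, 4.68], [0.08, 2.07], [-3.09, 3.09]. Speed limits (rad/s): [2.57, 2.57, 3.14, 3.14, 3.14, 3.14, 3.14].

## Interface

Orientations are given as a rotation vector (axis times angle).
In Python, from cell import monitor, optics, ticket gives the robot as it stands. The module is installed in compiled form; this text tells all that it offers.
- The arm moves only by the shell command python3 -m inch 'ROWS' [FORCE]. ROWS is JSON, a list of rows, each an object with "translation": the shift along the tool's x, y, z in cm, a list of three; "angular": the turn, a rotation vector about the tool's x, y, z in degrees, a list of three; "gripper": the closure, from 0 (fully open) to 1 (shut). A call has 1 to 20 rows; each row is the pose to reach, as a shift and turn from the pose commanded when the call began, along the tool's axes at that moment; what a row does not reach only later rows make up. A row lasts 1/10 s, in which the tool goes at most 50 mm and 8.59 degrees, less where a joint would pass 70% of its speed; a pose out of reach is approached as far as the arm can. A call with a gripper value outside its range is refused whole. The fingers move at their own pace and stop on an object; FORCE is the grip in N (left out, the last holds). Time passes only in rows, so rows that repeat a pose let the fingers close. It gives the time, the measured TCP pose, the force and the opening at its end, in the units of the state.
- monitor.read_state(): the state, without advancing time (a new reading comes with each control period).
- optics.get_image(name): name is "side" or "top"; returns a dict with "pixels" (384x512x3 uint8, red, green, blue), "fx", "fy", "cx", "cy" (pixels), "D" ([k1, k2, p1, p2, k3] as OpenCV has them; the pictures are not rectified), "origin" and "attitude" of the camera in the world. Camera axes: x right, y up, looking along -z (the intrinsics and any distortion apply to the point x, -y, -z); pixel columns grow to the right and rows downward; lengths in m; the calibration is good to about 2 mm. A picture is of the moment at which its call begins. There is no depth.
- ticket.hand_in(): hands the job in, once; it reports no verdict.
The state is a dict: "time_s": time; "qpos": joint angles; "joint_velocities": joint speeds; "joint_torque": joint torques, N m; "tool_pos": TCP position; "eef_rot": TCP orientation; "ft_force": force on the tool from outside, world axes, zero at the start; "wrist_torque": the same for the moment, N m; "width": finger opening in m.
Only numpy, scipy, OpenCV 4.12 (cv2) and the standard library are available. Lean on these libraries where they do the work, as an engineer would, in place of code of your own. Each camera call takes 0.05 s, during which the arm holds its last target.

## Working session

There is one attempt and no reset: what is moved stays moved. The work goes in short steps, Python scripts to look and compute and a shell command to move; the robot and the scene stay as the last step left them, time stands still between calls to the robot, and variables do not carry over. Pictures are saved under pics/ and viewed, and the job is handed in when it is done.

```bash
mkdir -p pics; ls
python3 - <<'E'
from cell import monitor, optics
import cv2,numpy as np
s=monitor.read_state()
for k,v in s.items(): print(k,np.round(v,4))
for n in("side","top"):
    d=optics.get_image(n); cv2.imwrite(f"pics/{n}0.png",d["pixels"][:,:,::-1])
    print(n,{k:np.round(v,4).tolist() for k,v in d.items() if k!="pixels"})
E
```

```text
pics
time_s 0.0
qpos [-1.4405  0.5921  0.0483  1.6098 -0.0333  0.9427 -0.0337]
joint_velocities [-0.0005 -0.0011 -0.0015 -0.0005  0.0007  0.0018  0.0012]
joint_torque [-5.00000e-04 -5.48699e+01  1.54640e+00 -1.98123e+01  9.40000e-03
  8.80000e-03 -0.00000e+00]
tool_pos [0.1607 0.7061 0.2301]
eef_rot [-0.3505 -3.1219  0.0035]
ft_force [-0.6436 -0.1191  0.9437]
wrist_torque [0.0031 0.0083 0.057 ]
width 0.0852
side {'fx': 363.2968, 'fy': 363.2968, 'cx': 252.1102, 'cy': 197.5343, 'D': [-0.0363, 0.0, 0.0, 0.0, 0.0], 'origin': [0.369, -0.9032, 0.9436], 'attitude': [0.8227, -0.0426, -0.1148]}
top {'fx': 414.2085, 'fy': 414.2085, 'cx': 257.0321, 'cy': 198.5495, 'D': [0.0434, 0.0, 0.0, 0.0, 0.0], 'origin': [0.4108, 0.0207, 1.3473], 'attitude': [0.0271, -0.0162, -1.5986]}
```

View pics/side0.png

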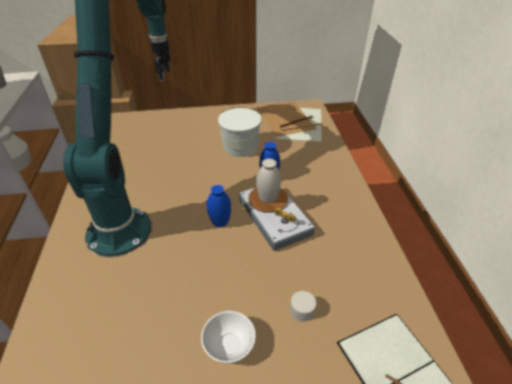

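View pics/top0.png

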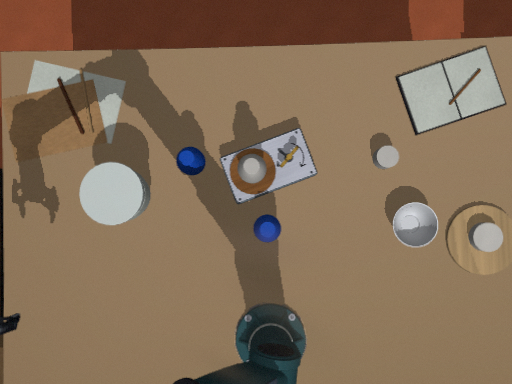

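The side view shows the turntable at about (277,215) with the vase at (268,185). In the top view the vase is at (252,169), the key at (289,155), and the blue look-alikes at (191,160) and (267,228). I'll zoom in next.

```bash
cat > h.py <<'E'
import numpy as np,cv2
from scipy.spatial.transform import Rotation as R
from cell import monitor,optics
def ray(d,px):
    K=np.array([[d["fx"],0,d["cx"]],[0,d["fy"],d["cy"]],[0,0,1]])
    p=cv2.undistortPoints(np.array([[px]],float),K,np.array(d["D"],float))[0,0]
    v=R.from_rotvec(d["attitude"]).apply([p[0],-p[1],-1]); return np.array(d["origin"]),v
def onz(d,px,z):
    o,v=ray(d,px); return o+v*(z-o[2])/v[2]
def proj(d,P):
    K=np.array([[d["fx"],0,d["cx"]],[0,d["fy"],d["cy"]],[0,0,1]])
    c=R.from_rotvec(d["attitude"]).inv().apply(np.atleast_2d(P)-np.array(d["origin"]))*[1,-1,-1]
    return cv2.projectPoints(c,np.zeros(3),np.zeros(3),K,np.array(d["D"],float))[0][:,0]
def crop(d,x0,y0,w,h,s,fn,marks=()):
    im=cv2.resize(d["pixels"][y0:y0+h,x0:x0+w,::-1],None,fx=s,fy=s,interpolation=cv2.INTER_CUBIC)
    for m in marks: cv2.drawMarker(im,(int((m[0]-x0+.5)*s),int((m[1]-y0+.5)*s)),(0,0,255),0,10)
    cv2.imwrite(fn,im)
E
python3 - <<'E'
from h import *
d=optics.get_image("top");crop(d,210,115,120,100,6,"pics/t1.png")
s=optics.get_image("side");crop(s,230,150,100,100,6,"pics/s1.png")
E
```

```text
(no output)
```

View pics/t1.png

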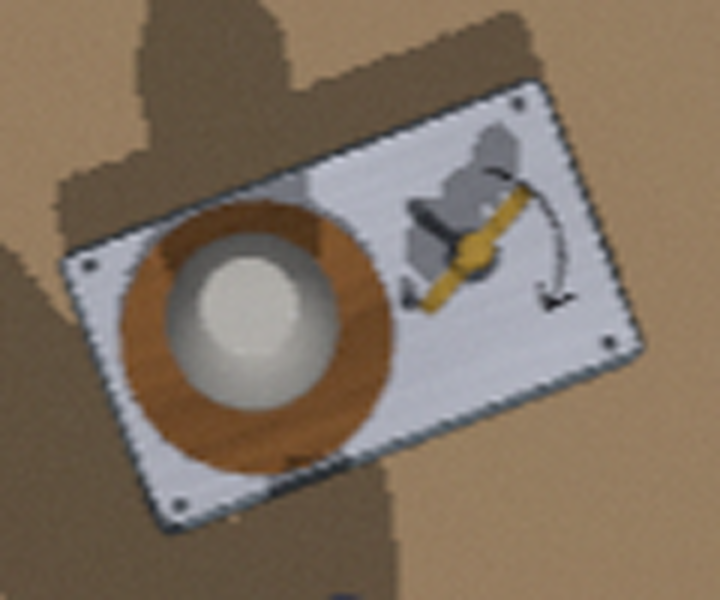

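View pics/s1.png

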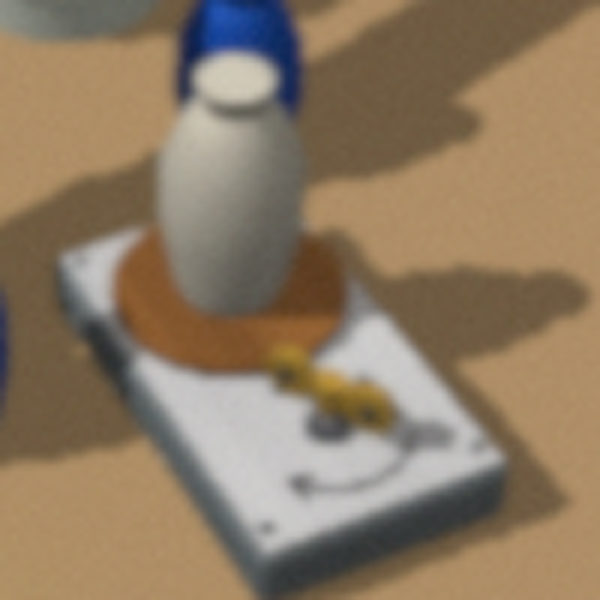

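In the top crop the deck corners are at about (540,82), (642,348), (172,528) and (66,258). The key wings run from (425,305) to (527,190), the pointer tip is at (415,208) and the stop peg at (409,292). Next I'll fit the turntable frame.

Run:
```python
from h import *
d=optics.get_image("top")
f=lambda p:[p[0]/6+210-.5,p[1]/6+115-.5]
C=np.array([onz(d,f(p),.05)for p in[(541,82),(642,348),(170,530),(64,258)]])
print(C.round(4)); print([np.linalg.norm(C[i]-C[(i+1)%4]).round(4) for i in range(4)])
# local coords: (x?, y): +y key->vase ; z up => x = y cross z
loc=np.array([[.08,-.07],[-.08,-.07],[-.08,.205],[.08,.205]])
# rigid fit
def fit(L,W):
    l=L-L.mean(0);w=W-W.mean(0);th=np.arctan2((l[:,0]*w[:,1]-l[:,1]*w[:,0]).sum(),(l*w).sum());c,s=np.cos(th),np.sin(th)
    return th,W.mean(0)-np.array([[c,-s],[s,c]])@L.mean(0)
th,o=fit(loc,C[:,:2]);print("th",np.degrees(th),"o",o)
M=np.array([[np.cos(th),-np.sin(th)],[np.sin(th),np.cos(th)]])
for L,W in zip(loc,C): print((M@L+o-W[:2]).round(4))
for n,p,z in[("w1",(427,305),.08),("w2",(527,192),.08),("mid",(475,248),.089),("ptr",(415,207),.055),("peg",(408,285),.057)]:
    P=onz(d,f(p),z);l=M.T@(P[:2]-o);print(n,P.round(4),l.round(4),np.degrees(np.arctan2(l[0],l[1])).round(1))
im=d["pixels"];hsv=cv2.cvtColor(im,cv2.COLOR_RGB2HSV)
m=cv2.inRange(hsv,(18,140,90),(32,255,255));m[:,:270]=0;m[:,305:]=0;m[:130]=0;m[180:]=0
ys,xs=np.nonzero(m);print(len(xs),xs.min(),xs.max(),ys.min(),ys.max())
pts=np.array([onz(d,(x,y),.085)[:2] for x,y in zip(xs,ys)]);c=pts.mean(0);u,sv,v=np.linalg.svd(pts-c);print("brass c",c.round(4),"loc",(M.T@(c-o)).round(4),"dir loc",M.T@v[0])
s=optics.get_image("side")
for n,L,z in[("k",(0,0),.08),("vase",(0,.12),.06)]:
    P=np.r_[M@np.array(L)+o,z];print(n,P)
mk=[np.r_[M@np.array(L)+o,z] for L,z in[((0,0),.089),((.08,-.07),.05),((-.08,-.07),.05),((-.08,.205),.05),((0,.12),.215),((-.01,.039),.057)]]
crop(s,230,150,100,100,6,"pics/s2.png",proj(s,mk));crop(d,210,115,120,100,6,"pics/t2.png",proj(d,mk))
# brass in side
m=cv2.inRange(cv2.cvtColor(s["pixels"],cv2.COLOR_RGB2HSV),(18,150,90),(32,255,255));m[:205]=0
ys,xs=np.nonzero(m);P=onz(s,(xs.mean(),ys.mean()),.08);print("side brass",xs.mean(),ys.mean(),P,monitor.read_state()["time_s"])
```

```text
[[ 0.6638 -0.1108  0.05  ]
 [ 0.5229 -0.1593  0.05  ]
 [ 0.4348  0.0897  0.05  ]
 [ 0.5788  0.1414  0.05  ]]
[np.float64(0.149), np.float64(0.2641), np.float64(0.1529), np.float64(0.2661)]
th 19.140932424401075 o [ 0.57222144 -0.07352939]
[ 0.0069 -0.0026]
[-0.0033 -0.0066]
[-0.0054  0.0042]
[0.0018 0.005 ]
w1 [ 0.5455 -0.0463  0.08  ] [-0.0163  0.0345] -25.3
w2 [ 0.6019 -0.099   0.08  ] [ 0.0197 -0.0338] 149.8
mid [ 0.5728 -0.071   0.089 ] [0.0014 0.0022] 32.1
ptr [ 0.5995 -0.0428  0.055 ] [0.0359 0.0201] 60.8
peg [ 0.5587 -0.0379  0.057 ] [-0.0011  0.0381] -1.7
66 280 297 147 166
brass c [ 0.5712 -0.0711] loc [-0.0002  0.0026] dir loc [-0.48567655  0.8741386 ]
k [ 0.57222144 -0.07352939  0.08      ]
vase [0.53287429 0.0398364  0.06      ]
side brass 283.30555555555554 213.29166666666666 [ 0.56787133 -0.06730229  0.08      ] 0.3
```

View pics/s2.png

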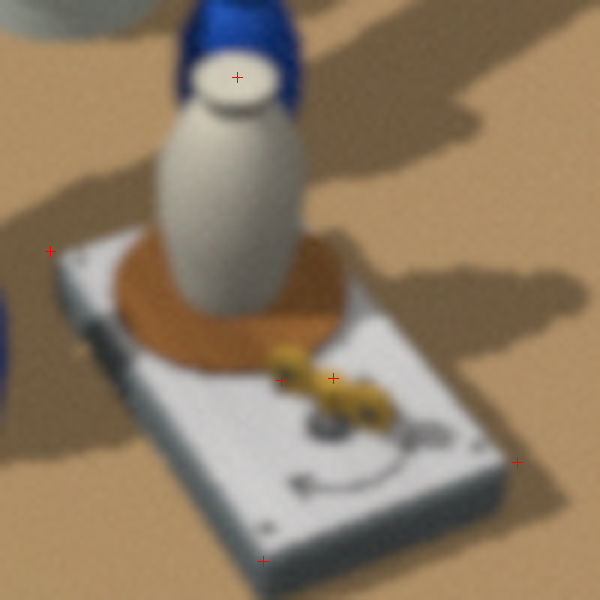

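View pics/t2.png

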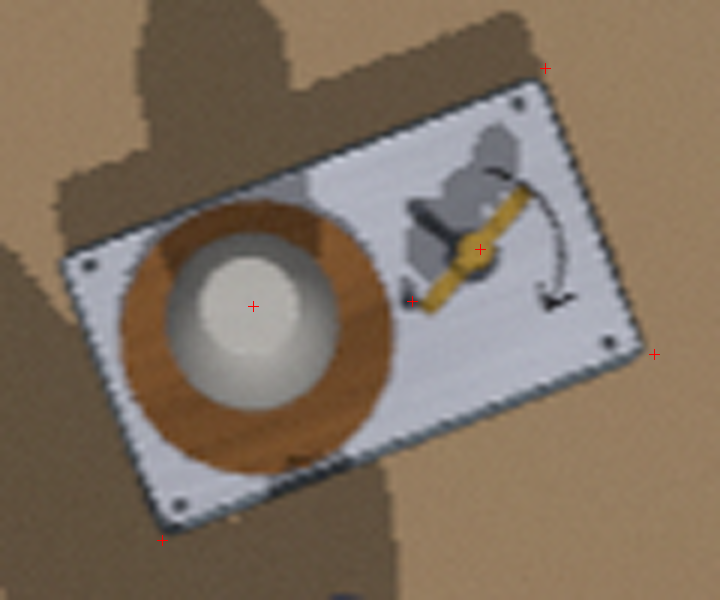

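```bash
cat > st.py <<'E'
from h import *
def st(target=None):
    s=monitor.read_state();r=R.from_rotvec(s["eef_rot"]);m=r.as_matrix()
    print("t",round(s["time_s"],2),"q",np.round(s["qpos"],2),"pos",np.round(s["tool_pos"],4),"w",round(s["width"],4))
    print("F",np.round(s["ft_force"],1),"T",np.round(s["wrist_torque"],2),"z",m[:,2].round(3),"jaw az",np.degrees(np.arctan2(m[1,1],m[0,1])).round(1))
    if target is not None: print("shift cm",(r.inv().apply(np.array(target)-s["tool_pos"])*100).round(2))
E
python3 - <<'E'
from st import *
st((.571,-.0713,.40))
d=optics.get_image("top")
for n,p,z in[("tub",(112,194),.147),("blue1",(191,160),.155),("blue2",(267,228),.155)]: print(n,onz(d,p,z))
E
```

```text
t 0.3 q [-1.44  0.59  0.05  1.61 -0.03  0.94 -0.03] pos [0.1608 0.7067 0.2309] w 0.0855
F [-0.8  0.7  0.3] T [ 0.   -0.02 -0.02] z [-0.    -0.001 -1.   ] jaw az 77.2
shift cm [-57.26 -66.77 -16.86]
tub [0.46879936 0.44746477 0.147     ]
blue1 [0.56027083 0.21590189 0.155     ]
blue2 [0.35826591 0.00221413 0.155     ]
```

```bash
python3 -m inch '[{"translation":[0,0,-5],"angular":[0,0,0],"gripper":0.2},{"translation":[0,0,-10],"angular":[0,0,0],"gripper":0.4},{"translation":[0,0,-15],"angular":[0,0,0],"gripper":0.5},{"translation":[-3,-3,-18],"angular":[0,0,0],"gripper":0.5},{"translation":[-6,-7,-18],"angular":[0,0,0],"gripper":0.5},{"translation":[-9,-10.5,-18],"angular":[0,0,0],"gripper":0.5},{"translation":[-12,-14,-18],"angular":[0,0,0],"gripper":0.5},{"translation":[-15,-17.5,-18],"angular":[0,0,0],"gripper":0.5},{"translation":[-18,-21,-18],"angular":[0,0,0],"gripper":0.5}]' ; python3 -c "
from st import *
st((.571,-.0713,.40))"
```

```text
time_s: 1.25
tool_pos: [0.2905, 0.4602, 0.4115]
eef_rot: [0.351, 3.122, 0.001]
ft_force: [0.6, -0.2, 0.1]
width: 0.0428
t 1.25 q [-1.2   0.19  0.13  1.8  -0.03  1.15  0.29] pos [0.2905 0.4602 0.4115] w 0.0428
F [ 0.6 -0.2  0.1] T [-0.01 -0.08 -0.01] z [ 0.  0. -1.] jaw az 77.2
shift cm [-39.15 -45.61   1.14]
```

```bash
python3 -m inch '[{"translation":[-3,-3.5,0],"angular":[0,0,0],"gripper":0.5},{"translation":[-6,-7,0],"angular":[0,0,0],"gripper":0.5},{"translation":[-9,-10.5,0],"angular":[0,0,0],"gripper":0.5},{"translation":[-12,-14,0],"angular":[0,0,0],"gripper":0.5},{"translation":[-15,-17.5,0],"angular":[0,0,0],"gripper":0.5},{"translation":[-18,-21,0],"angular":[0,0,0],"gripper":0.5},{"translation":[-21,-24.5,0],"angular":[0,0,0],"gripper":0.5},{"translation":[-24,-28,0],"angular":[0,0,0],"gripper":0.5},{"translation":[-27,-31.5,0],"angular":[0,0,0],"gripper":0.5},{"translation":[-30,-35,0],"angular":[0,0,0],"gripper":0.5},{"translation":[-33,-38.5,0],"angular":[0,0,0],"gripper":0.5},{"translation":[-36,-42,0],"angular":[0,0,0],"gripper":0.5},{"translation":[-39,-45.5,0],"angular":[0,0,0],"gripper":0.5},{"translation":[-39,-45.5,0],"angular":[0,0,0],"gripper":0.5},{"translation":[-39,-45.5,0],"angular":[0,0,0],"gripper":0.5},{"translation":[-39,-45.5,0],"angular":[0,0,0],"gripper":0.5}]' ; python3 -c "
from st import *
st((.571,-.0713,.40))"
```

```text
time_s: 2.85
tool_pos: [0.5687, -0.0664, 0.411]
eef_rot: [-0.348, -3.121, -0.002]
ft_force: [0.6, 0.4, -0.9]
width: 0.0425
t 2.85 q [-0.41  0.26  0.57  1.76 -0.15  1.17  1.55] pos [ 0.5687 -0.0664  0.411 ] w 0.0425
F [ 0.6  0.4 -0.9] T [0.02 0.03 0.02] z [-0.001  0.001 -1.   ] jaw az 77.3
shift cm [-0.33 -0.43  1.1 ]
```

```bash
python3 -m inch '[{"translation":[-0.3,-0.4,4],"angular":[0,0,8],"gripper":0.5},{"translation":[-0.3,-0.4,8],"angular":[0,0,16],"gripper":0.5},{"translation":[-0.3,-0.4,12],"angular":[0,0,24],"gripper":0.5},{"translation":[-0.3,-0.4,16],"angular":[0,0,32],"gripper":0.5},{"translation":[-0.3,-0.4,20],"angular":[0,0,40],"gripper":0.5},{"translation":[-0.3,-0.4,23],"angular":[0,0,48],"gripper":0.5},{"translation":[-0.3,-0.4,26],"angular":[0,0,52],"gripper":0.5},{"translation":[-0.3,-0.4,26],"angular":[0,0,52],"gripper":0.5},{"translation":[-0.3,-0.4,26],"angular":[0,0,52],"gripper":0.5}]'
python3 - <<'E'
from st import *
st((.571,-.0713,.066))
d=optics.get_image("top");crop(d,210,115,120,100,5,"pics/t3.png")
s=optics.get_image("side");crop(s,210,120,120,120,5,"pics/s3.png")
E
```

```text
time_s: 3.75
tool_pos: [0.5712, -0.071, 0.1516]
eef_rot: [-1.678, -2.655, -0.001]
ft_force: [-0.4, -1.3, 0.2]
width: 0.0425
t 3.75 q [-0.39  0.59  0.62  2.03 -0.53  0.68  1.02] pos [ 0.5712 -0.071   0.1516] w 0.0425
F [-0.4 -1.3  0.2] T [-0.03 -0.    0.03] z [-0.001  0.001 -1.   ] jaw az 25.4
shift cm [-0.03 -0.03  8.56]
```

View pics/s3.png

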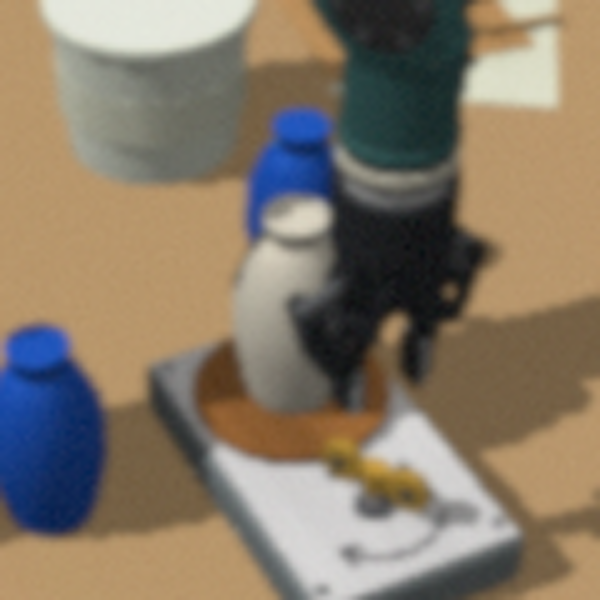

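View pics/t3.png

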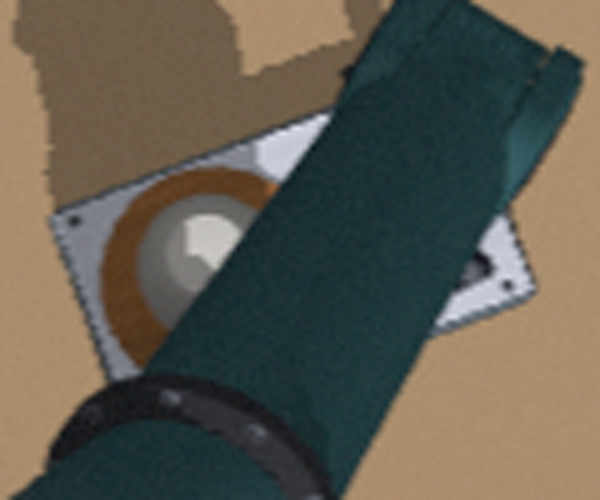

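Run:
```python
from st import *
s=optics.get_image("side");crop(s,30,0,350,260,2.2,"pics/s4.png")
```

```text
(no output)
```

View pics/s4.png

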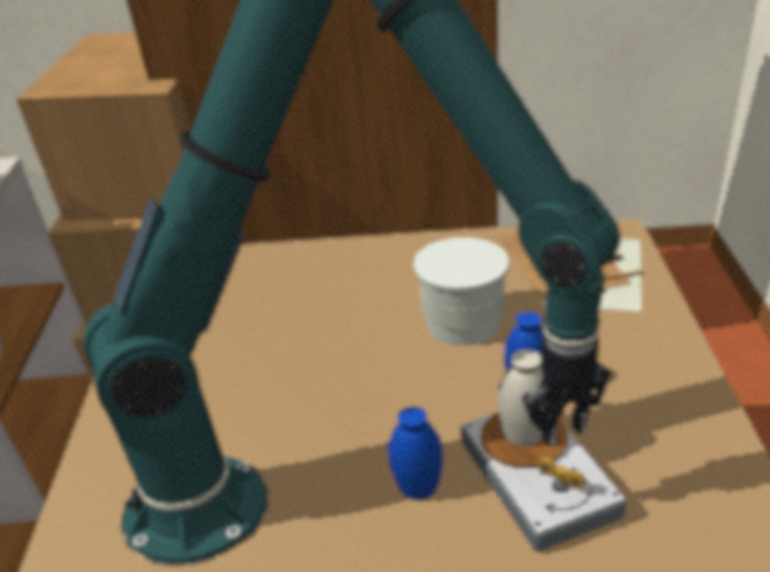

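The side picture shows the wrist and forearm well above the vase, and the gripper is centred over the key. Next I'll descend around the key.

```bash
python3 -m inch '[{"translation":[0,0,2],"angular":[0,0,0],"gripper":0.5},{"translation":[0,0,4],"angular":[0,0,0],"gripper":0.5},{"translation":[0,0,6],"angular":[0,0,0],"gripper":0.5},{"translation":[0,0,7.2],"angular":[0,0,0],"gripper":0.5},{"translation":[0,0,8],"angular":[0,0,0],"gripper":0.5},{"translation":[0,0,8.4],"angular":[0,0,0],"gripper":0.5},{"translation":[0,0,8.4],"angular":[0,0,0],"gripper":0.5}]'
python3 - <<'E'
from st import *
st((.571,-.0713,.066))
s=optics.get_image("side");crop(s,210,120,120,120,5,"pics/s5.png")
E
```

```text
time_s: 4.6
tool_pos: [0.5714, -0.0726, 0.0675]
eef_rot: [1.684, 2.652, 0.001]
ft_force: [-0.2, -0.7, 0.1]
width: 0.0424
t 4.6 q [-0.29  0.7   0.49  2.07 -0.65  0.53  1.12] pos [ 0.5714 -0.0726  0.0675] w 0.0424
F [-0.2 -0.7  0.1] T [ 0.01  0.03 -0.04] z [ 0.  0. -1.] jaw az 25.2
shift cm [0.14 0.02 0.15]
```

View pics/s5.png

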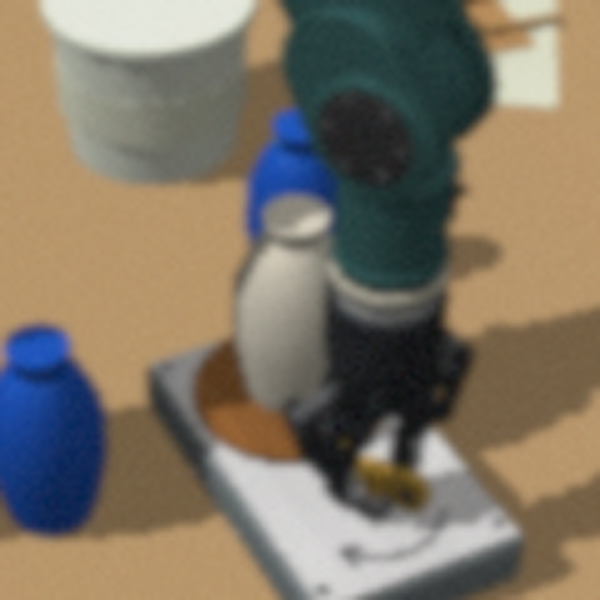

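The fingers straddle the key, clear of the vase, with no contact force. Next is the first stroke.

```bash
python3 -m inch '[{"translation":[0.1,0,0],"angular":[0,0,6],"gripper":0.5},{"translation":[0.1,0,0],"angular":[0,0,12],"gripper":0.5},{"translation":[0.1,0,0],"angular":[0,0,18],"gripper":0.5},{"translation":[0.1,0,0],"angular":[0,0,24],"gripper":0.5},{"translation":[0.1,0,0],"angular":[0,0,30],"gripper":0.5},{"translation":[0.1,0,0],"angular":[0,0,36],"gripper":0.5},{"translation":[0.1,0,0],"angular":[0,0,41],"gripper":0.5},{"translation":[0.1,0,0],"angular":[0,0,46],"gripper":0.5},{"translation":[0.1,0,0],"angular":[0,0,51],"gripper":0.5},{"translation":[0.1,0,0],"angular":[0,0,56],"gripper":0.5},{"translation":[0.1,0,0],"angular":[0,0,60],"gripper":0.5}]'
python3 - <<'E'
from st import *
st((.571,-.0713,.066))
s=optics.get_image("side");crop(s,210,120,120,120,5,"pics/s6.png")
E
```

```text
time_s: 5.75
tool_pos: [0.573, -0.0697, 0.0682]
eef_rot: [-2.784, -1.454, -0.006]
ft_force: [1.2, 2.4, 0.4]
width: 0.0427
t 5.75 q [-0.46  0.79  0.76  2.07 -0.94  0.66  0.34] pos [ 0.573  -0.0697  0.0682] w 0.0427
F [1.2 2.4 0.4] T [ 0.56 -0.45  0.12] z [ 0.003  0.002 -1.   ] jaw az -34.8
shift cm [-0.24 -0.08  0.22]
```

View pics/s6.png

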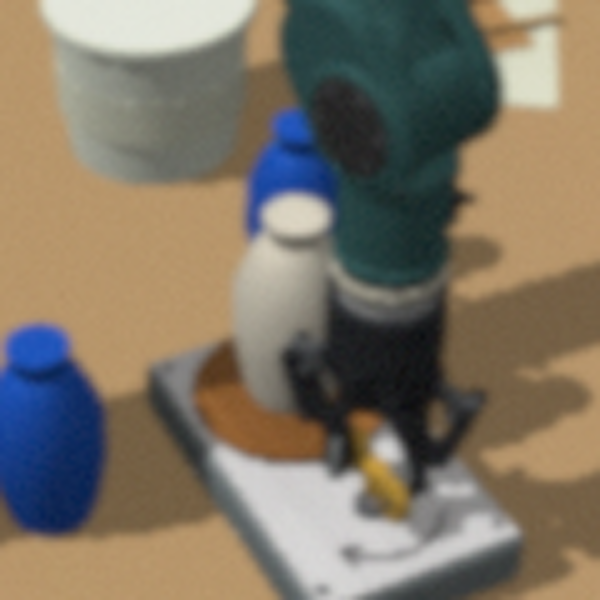

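```bash
python3 -m inch '[{"translation":[-0.1,-0.1,0],"angular":[0,0,6],"gripper":0.5},{"translation":[-0.2,-0.2,0],"angular":[0,0,12],"gripper":0.5},{"translation":[-0.2,-0.2,0],"angular":[0,0,18],"gripper":0.5},{"translation":[-0.2,-0.2,0],"angular":[0,0,24],"gripper":0.5},{"translation":[-0.2,-0.2,0],"angular":[0,0,30],"gripper":0.5},{"translation":[-0.2,-0.2,0],"angular":[0,0,36],"gripper":0.5},{"translation":[-0.2,-0.2,0],"angular":[0,0,42],"gripper":0.5}]'
python3 - <<'E'
from st import *
st((.571,-.0713,.066))
s=optics.get_image("side");crop(s,210,120,120,120,5,"pics/s7.png")
E
```

```text
time_s: 6.5
tool_pos: [0.5738, -0.0712, 0.0687]
eef_rot: [3.12, 0.36, 0.015]
ft_force: [5.9, 1.2, -2.5]
width: 0.0427
t 6.5 q [-0.56  0.88  0.93  2.08 -1.09  0.78 -0.26] pos [ 0.5738 -0.0712  0.0687] w 0.0427
F [ 5.9  1.2 -2.5] T [ 0.15 -1.5   0.2 ] z [ 0.009 -0.    -1.   ] jaw az -76.8
shift cm [-0.27 -0.05  0.27]
```

View pics/s7.png

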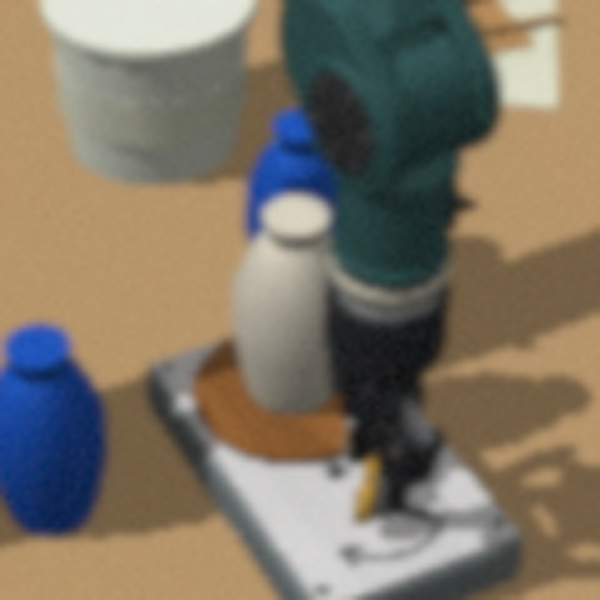

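The knuckle passed the vase without touching it. The key's near wing is now at crop (368,490) and turning. I'll continue, with a small recentring.

```bash
python3 -m inch '[{"translation":[-0.1,0,0],"angular":[0,0,6],"gripper":0.5},{"translation":[-0.2,-0.1,0.1],"angular":[0,0,12],"gripper":0.5},{"translation":[-0.2,-0.1,0.1],"angular":[0,0,18],"gripper":0.5},{"translation":[-0.2,-0.1,0.1],"angular":[0,0,24],"gripper":0.5},{"translation":[-0.2,-0.1,0.1],"angular":[0,0,30],"gripper":0.5},{"translation":[-0.2,-0.1,0.1],"angular":[0,0,36],"gripper":0.5},{"translation":[-0.2,-0.1,0.1],"angular":[0,0,42],"gripper":0.5}]'
python3 - <<'E'
from st import *
st((.571,-.0713,.066))
E
```

```text
time_s: 7.25
tool_pos: [0.5706, -0.073, 0.0682]
eef_rot: [3.041, -0.784, 0.015]
ft_force: [6.1, -1.3, 2.1]
width: 0.0428
t 7.25 q [-0.62  0.97  1.08  2.09 -1.19  0.9  -0.89] pos [ 0.5706 -0.073   0.0682] w 0.0428
F [ 6.1 -1.3  2.1] T [-0.23 -1.11  0.15] z [ 0.009 -0.004 -1.   ] jaw az -118.9
shift cm [-0.05 -0.16  0.22]
```

```bash
python3 -m inch '[{"translation":[0,-0.1,0],"angular":[0,0,6],"gripper":0.5},{"translation":[0,-0.15,0],"angular":[0,0,12],"gripper":0.5},{"translation":[0,-0.15,0],"angular":[0,0,18],"gripper":0.5},{"translation":[0,-0.15,0],"angular":[0,0,24],"gripper":0.5},{"translation":[0,-0.15,0],"angular":[0,0,30],"gripper":0.5},{"translation":[0,-0.15,0],"angular":[0,0,36],"gripper":0.5},{"translation":[0,-0.15,0],"angular":[0,0,42],"gripper":0.5}]'
python3 - <<'E'
from st import *
st((.571,-.0713,.066))
s=optics.get_image("side");crop(s,210,120,120,120,5,"pics/s8.png")
E
```

```text
time_s: 7.95
tool_pos: [0.5705, -0.0707, 0.0682]
eef_rot: [-2.557, 1.82, -0.01]
ft_force: [5.2, 1.2, 3.3]
width: 0.0426
t 7.95 q [-0.66  1.06  1.19  2.09 -1.26  1.02 -1.57] pos [ 0.5705 -0.0707  0.0682] w 0.0426
F [5.2 1.2 3.3] T [ 0.01 -0.93  0.19] z [ 0.007 -0.001 -1.   ] jaw az -160.9
shift cm [ 0.08 -0.02  0.22]
```

View pics/s8.png

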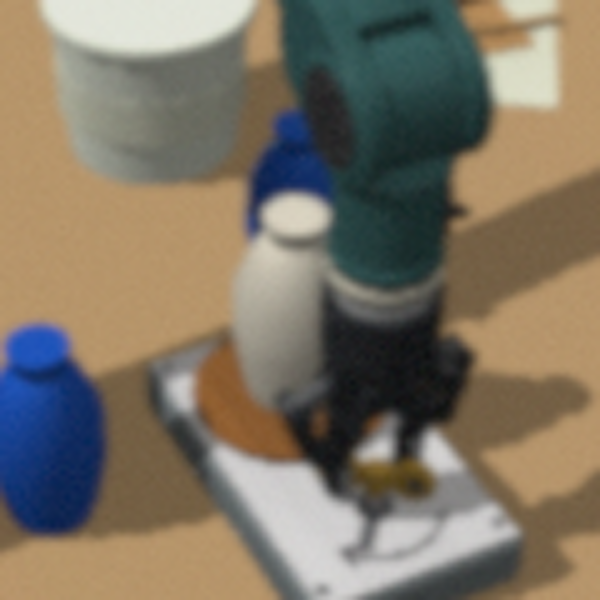

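```bash
python3 -m inch '[{"translation":[0.1,0,0.1],"angular":[0,0,6],"gripper":0.5},{"translation":[0.1,0,0.1],"angular":[0,0,12],"gripper":0.5},{"translation":[0.1,0,0.1],"angular":[0,0,18],"gripper":0.5},{"translation":[0.1,0,0.1],"angular":[0,0,24],"gripper":0.5},{"translation":[0.1,0,0.1],"angular":[0,0,30],"gripper":0.5},{"translation":[0.1,0,0.1],"angular":[0,0,36],"gripper":0.5},{"translation":[0.1,0,0.1],"angular":[0,0,42],"gripper":0.5}, {"translation":[0.1,0,0.1],"angular":[0,0,48],"gripper":0.5}, {"translation":[0.1,0,0.1],"angular":[0,0,54],"gripper":0.5}]'
python3 - <<'E'
from st import *
st((.571,-.0713,.066))
s=optics.get_image("side");crop(s,210,120,120,120,5,"pics/s9.png")
E
```

```text
time_s: 8.9
tool_pos: [0.5723, -0.0681, 0.0669]
eef_rot: [-1.455, 2.773, 0.002]
ft_force: [7.9, 5.9, 5.3]
width: 0.0426
t 8.9 q [-0.69  1.15  1.29  2.09 -1.32  1.14 -2.46] pos [ 0.5723 -0.0681  0.0669] w 0.0426
F [7.9 5.9 5.3] T [ 1.22 -1.61  0.2 ] z [ 0.009  0.006 -1.   ] jaw az 145.4
shift cm [ 0.34 -0.08  0.08]
```

View pics/s9.png

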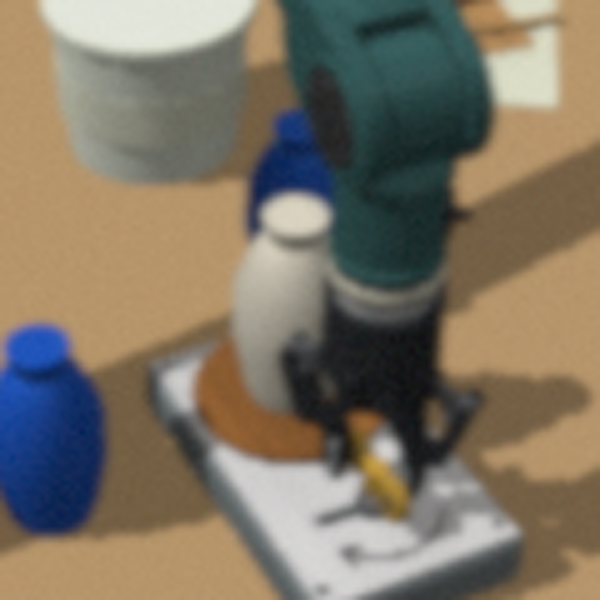

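The key has turned a long way, with its pointer now at crop (345,515). J7 is near its limit, so I'll back off, lift above the wings and take a fresh bite.

```bash
python3 -m inch '[{"translation":[0.3,0,0],"angular":[0,0,-6],"gripper":0.5},{"translation":[0.3,0,0],"angular":[0,0,-14],"gripper":0.5},{"translation":[0.3,0,0],"angular":[0,0,-20],"gripper":0.5},{"translation":[0.3,0,0],"angular":[0,0,-20],"gripper":0.5},{"translation":[0.3,0,-2],"angular":[0,0,-20],"gripper":0.5},{"translation":[0.3,0,-5],"angular":[0,0,-20],"gripper":0.5},{"translation":[0.3,0,-8],"angular":[0,0,-20],"gripper":0.5},{"translation":[0.3,0,-8],"angular":[0,0,-28],"gripper":0.5},{"translation":[0.3,0,-8],"angular":[0,0,-36],"gripper":0.5},{"translation":[0.3,0,-8],"angular":[0,0,-44],"gripper":0.5},{"translation":[0.3,0,-8],"angular":[0,0,-52],"gripper":0.5},{"translation":[0.3,0,-8],"angular":[0,0,-60],"gripper":0.5},{"translation":[0.3,0,-8],"angular":[0,0,-68],"gripper":0.5},{"translation":[0.3,0,-8],"angular":[0,0,-76],"gripper":0.5},{"translation":[0.3,0,-8],"angular":[0,0,-84],"gripper":0.5},{"translation":[0.3,0,-8],"angular":[0,0,-92],"gripper":0.5},{"translation":[0.3,0,-8],"angular":[0,0,-100],"gripper":0.5}]'
python3 - <<'E'
from st import *
st((.571,-.0713,.15))
s=optics.get_image("side");crop(s,210,120,120,120,5,"pics/s10.png")
E
```

```text
time_s: 10.65
tool_pos: [0.5641, -0.0739, 0.1452]
eef_rot: [3.069, -0.668, -0.002]
ft_force: [-0.4, 1.1, -0.4]
width: 0.0425
t 10.65 q [-0.62  0.77  1.04  2.06 -0.91  0.86 -1.04] pos [ 0.5641 -0.0739  0.1452] w 0.0425
F [-0.4  1.1 -0.4] T [-0.01  0.02 -0.  ] z [-0.001 -0.    -1.   ] jaw az -114.6
shift cm [ 0.52 -0.52 -0.48]
```

View pics/s10.png

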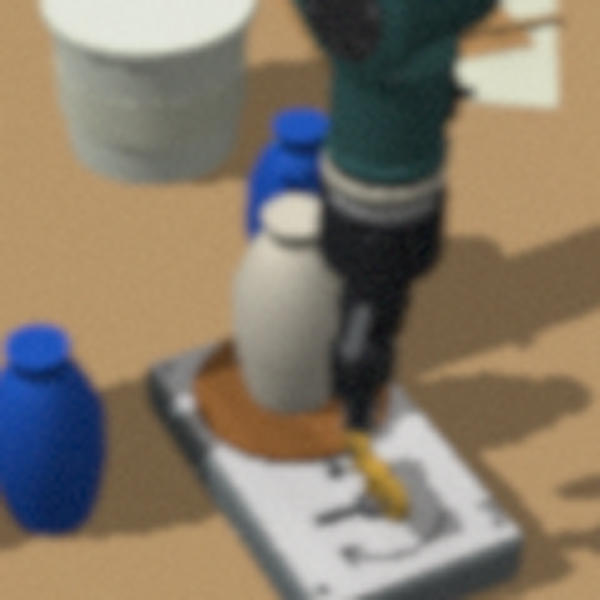

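```bash
python3 -m inch '[{"translation":[0.3,-0.3,0],"angular":[0,0,-8],"gripper":0.5},{"translation":[0.5,-0.5,0],"angular":[0,0,-16],"gripper":0.5},{"translation":[0.5,-0.5,0],"angular":[0,0,-24],"gripper":0.5},{"translation":[0.5,-0.5,0],"angular":[0,0,-32],"gripper":0.5},{"translation":[0.5,-0.5,0],"angular":[0,0,-40],"gripper":0.5},{"translation":[0.5,-0.5,0],"angular":[0,0,-48],"gripper":0.5},{"translation":[0.5,-0.5,0],"angular":[0,0,-56],"gripper":0.5},{"translation":[0.5,-0.5,0],"angular":[0,0,-64],"gripper":0.5},{"translation":[0.5,-0.5,0],"angular":[0,0,-72],"gripper":0.5},{"translation":[0.5,-0.5,0],"angular":[0,0,-80],"gripper":0.5},{"translation":[0.5,-0.5,0],"angular":[0,0,-88],"gripper":0.5},{"translation":[0.5,-0.5,0],"angular":[0,0,-96],"gripper":0.5},{"translation":[0.5,-0.5,0],"angular":[0,0,-104],"gripper":0.5},{"translation":[0.5,-0.5,0],"angular":[0,0,-108],"gripper":0.5},{"translation":[0.5,-0.5,0],"angular":[0,0,-108],"gripper":0.5}]'
python3 - <<'E'
from st import *
st((.571,-.0713,.067))
s=optics.get_image("side");crop(s,210,120,120,120,5,"pics/s11.png")
# wing direction from side brass & pointer
im=cv2.cvtColor(s["pixels"],cv2.COLOR_RGB2HSV);m=cv2.inRange(im,(18,150,90),(32,255,255));m[:200]=0
ys,xs=np.nonzero(m);P=np.array([onz(s,(x,y),.08)[:2] for x,y in zip(xs,ys)]);c=P.mean(0);v=np.linalg.svd(P-c)[2][0];print(c,np.degrees(np.arctan2(v[1],v[0])))
E
```

```text
time_s: 12.2
tool_pos: [0.5709, -0.0718, 0.1452]
eef_rot: [-2.353, -2.081, 0.001]
ft_force: [0.3, 0.0, -0.4]
width: 0.0426
t 12.2 q [-0.33  0.58  0.53  2.03 -0.47  0.65  0.39] pos [ 0.5709 -0.0718  0.1452] w 0.0426
F [ 0.3  0.  -0.4] T [-0.   -0.02 -0.02] z [-0.001  0.    -1.   ] jaw az -7.0
shift cm [0.05 0.01 7.82]
[ 0.5710895  -0.06721798] -75.7314066113839
```

View pics/s11.png

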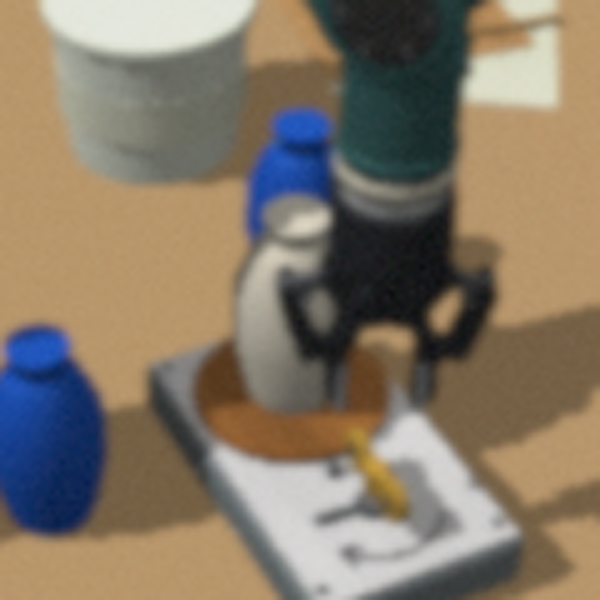

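Run:
```python
from st import *
s=optics.get_image("side")
P=onz(s,(318/5+209.5,519/5+119.5),.055);print(P)
v=P[:2]-np.array([.571,-.0713]);a=np.degrees(np.arctan2(v[1],v[0]));print(np.hypot(*v),"ptr az",a,"wound",(19.1+90-a)%360)
```

```text
[ 0.53131029 -0.08513317  0.055     ]
0.042031299987731585 ptr az -160.78486937782012 wound 269.8848693778201
```

The pointer reads about 270° wound, at a radius of 42 mm as it should be, so about 62° remains. I'll descend and take the second stroke.

```bash
python3 -m inch '[{"translation":[0,0,2],"angular":[0,0,0],"gripper":0.5},{"translation":[0,0,4],"angular":[0,0,0],"gripper":0.5},{"translation":[0,0,6],"angular":[0,0,0],"gripper":0.5},{"translation":[0,0,7.2],"angular":[0,0,0],"gripper":0.5},{"translation":[0,0,7.8],"angular":[0,0,0],"gripper":0.5},{"translation":[0,0,7.8],"angular":[0,0,0],"gripper":0.5},{"translation":[0,0,7.8],"angular":[0,0,6],"gripper":0.5},{"translation":[0,0,7.8],"angular":[0,0,12],"gripper":0.5},{"translation":[0,0,7.8],"angular":[0,0,18],"gripper":0.5},{"translation":[0,0,7.8],"angular":[0,0,24],"gripper":0.5},{"translation":[0,0,7.8],"angular":[0,0,30],"gripper":0.5},{"translation":[0,0,7.8],"angular":[0,0,36],"gripper":0.5},{"translation":[0,0,7.8],"angular":[0,0,42],"gripper":0.5},{"translation":[0,0,7.8],"angular":[0,0,48],"gripper":0.5},{"translation":[0,0,7.8],"angular":[0,0,54],"gripper":0.5},{"translation":[0,0,7.8],"angular":[0,0,60],"gripper":0.5}]'
python3 - <<'E'
from st import *
st((.571,-.0713,.067))
s=optics.get_image("side");crop(s,210,120,120,120,5,"pics/s12.png")
E
```

```text
time_s: 13.9
tool_pos: [0.5739, -0.0709, 0.0685]
eef_rot: [3.078, 0.627, 0.006]
ft_force: [2.1, -0.4, -2.9]
width: 0.0427
t 13.9 q [-0.43  0.77  0.7   2.07 -0.88  0.62 -0.28] pos [ 0.5739 -0.0709  0.0685] w 0.0427
F [ 2.1 -0.4 -2.9] T [ 0.03 -0.34  0.24] z [ 0.004 -0.    -1.   ] jaw az -67.0
shift cm [-0.28 -0.08  0.15]
```

View pics/s12.png

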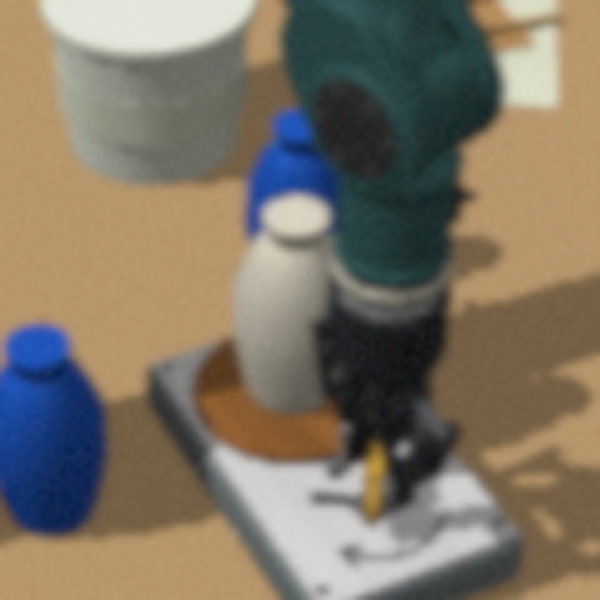

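```bash
python3 -m inch '[{"translation":[-0.1,0,0],"angular":[0,0,5],"gripper":0.5},{"translation":[-0.2,0,0],"angular":[0,0,10],"gripper":0.5},{"translation":[-0.2,0,0],"angular":[0,0,15],"gripper":0.5},{"translation":[-0.2,0,0],"angular":[0,0,20],"gripper":0.5}]'
python3 - <<'E'
from st import *
st((.571,-.0713,.067))
s=optics.get_image("side");crop(s,240,170,80,80,7,"pics/s13.png")
E
```

```text
time_s: 14.35
tool_pos: [0.574, -0.0711, 0.0686]
eef_rot: [3.14, 0.088, 0.011]
ft_force: [4.7, 0.8, -2.8]
width: 0.0429
t 14.35 q [-0.48  0.8   0.79  2.07 -0.96  0.67 -0.55] pos [ 0.574  -0.0711  0.0686] w 0.0429
F [ 4.7  0.8 -2.8] T [ 0.19 -1.03  0.21] z [ 0.007  0.    -1.   ] jaw az -86.8
shift cm [-0.3   0.    0.15]
```

View pics/s13.png

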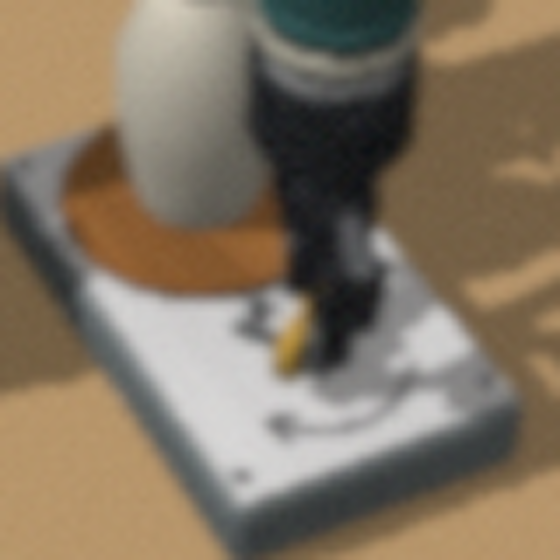

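The pointer tip, at crop (245,328), is close to the peg at (262,300). I'll close in with small steps.

```bash
python3 -m inch '[{"translation":[-0.1,0,0],"angular":[0,0,3],"gripper":0.5},{"translation":[-0.1,0,0],"angular":[0,0,6],"gripper":0.5},{"translation":[-0.1,0,0],"angular":[0,0,9],"gripper":0.5}]'
python3 - <<'E'
from st import *
st((.571,-.0713,.067))
s=optics.get_image("side");crop(s,240,170,80,80,7,"pics/s14.png")
E
```

```text
time_s: 14.7
tool_pos: [0.5737, -0.0716, 0.0687]
eef_rot: [3.137, -0.156, 0.013]
ft_force: [6.0, 1.3, -2.7]
width: 0.0432
t 14.7 q [-0.5   0.82  0.82  2.08 -0.99  0.69 -0.67] pos [ 0.5737 -0.0716  0.0687] w 0.0432
F [ 6.   1.3 -2.7] T [ 0.13 -1.38  0.36] z [ 0.008 -0.001 -1.   ] jaw az -95.7
shift cm [-0.27 -0.    0.17]
```

View pics/s14.png

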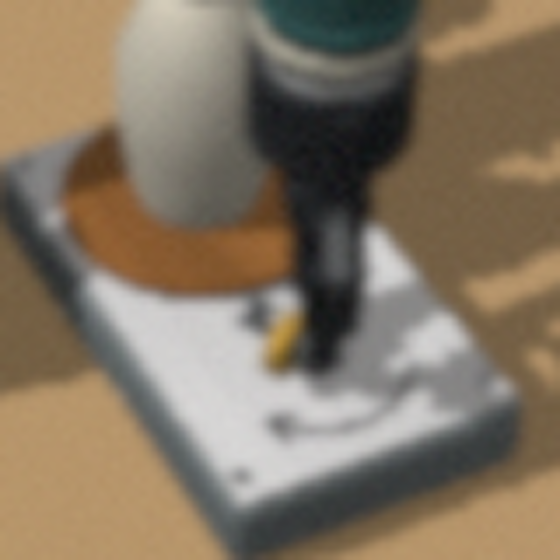

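```bash
python3 -m inch '[{"translation":[0,0,0],"angular":[0,0,2],"gripper":0.5},{"translation":[0,0,0],"angular":[0,0,4],"gripper":0.5},{"translation":[0,0,0],"angular":[0,0,4],"gripper":0.5}]'
python3 - <<'E'
from st import *
st((.571,-.0713,.067))
s=optics.get_image("side");crop(s,240,170,80,80,7,"pics/s15.png")
E
```

```text
time_s: 15.05
tool_pos: [0.5737, -0.0716, 0.0687]
eef_rot: [3.13, -0.258, 0.012]
ft_force: [6.1, -0.2, -1.6]
width: 0.0431
t 15.05 q [-0.51  0.83  0.84  2.08 -1.01  0.71 -0.72] pos [ 0.5737 -0.0716  0.0687] w 0.0431
F [ 6.1 -0.2 -1.6] T [ 0.1  -1.34  0.73] z [ 0.007 -0.001 -1.   ] jaw az -99.4
shift cm [-0.27  0.02  0.16]
```

View pics/s15.png

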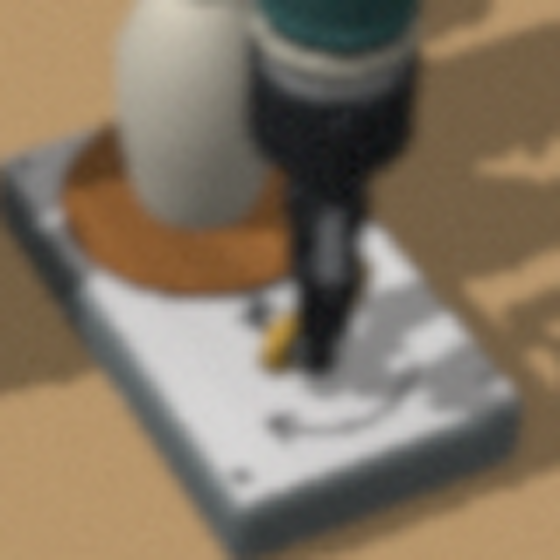

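The torque rose from 0.2 to 0.73 N m while the wing stayed where it was, so the key is on its stop. I'll back off, lift clear and move aside to check.

```bash
python3 -m inch '[{"translation":[0,0,0],"angular":[0,0,-6],"gripper":0.5},{"translation":[0,0,0],"angular":[0,0,-13],"gripper":0.5},{"translation":[0,0,0],"angular":[0,0,-20],"gripper":0.5},{"translation":[0,0,0],"angular":[0,0,-27],"gripper":0.5},{"translation":[0,0,0],"angular":[0,0,-32],"gripper":0.5},{"translation":[0,0,0],"angular":[0,0,-32],"gripper":0.5},{"translation":[0,0,-2],"angular":[0,0,-32],"gripper":0.5},{"translation":[0,0,-5],"angular":[0,0,-32],"gripper":0.5},{"translation":[0,0,-9],"angular":[0,0,-32],"gripper":0.5},{"translation":[0,0,-14],"angular":[0,0,-32],"gripper":0.5},{"translation":[0,0,-19],"angular":[0,0,-32],"gripper":0.5},{"translation":[0,0,-24],"angular":[0,0,-32],"gripper":0.5},{"translation":[0,0,-28],"angular":[0,0,-32],"gripper":0.5},{"translation":[0,0,-30],"angular":[0,0,-32],"gripper":0.5}]'
python3 - <<'E'
from st import *
st((.571,-.35,.37))
s=optics.get_image("side");crop(s,230,150,100,100,6,"pics/s16.png")
E
```

```text
time_s: 16.5
tool_pos: [0.5699, -0.0733, 0.3716]
eef_rot: [3.082, 0.601, 0.009]
ft_force: [-0.4, -0.4, -0.6]
width: 0.0427
t 16.5 q [-0.74  0.44  1.13  1.83 -0.44  1.15 -0.65] pos [ 0.5699 -0.0733  0.3716] w 0.0427
F [-0.4 -0.4 -0.6] T [ 0.   -0.03 -0.01] z [ 0.006  0.    -1.   ] jaw az -67.9
shift cm [-10.3   25.68   0.16]
```

View pics/s16.png

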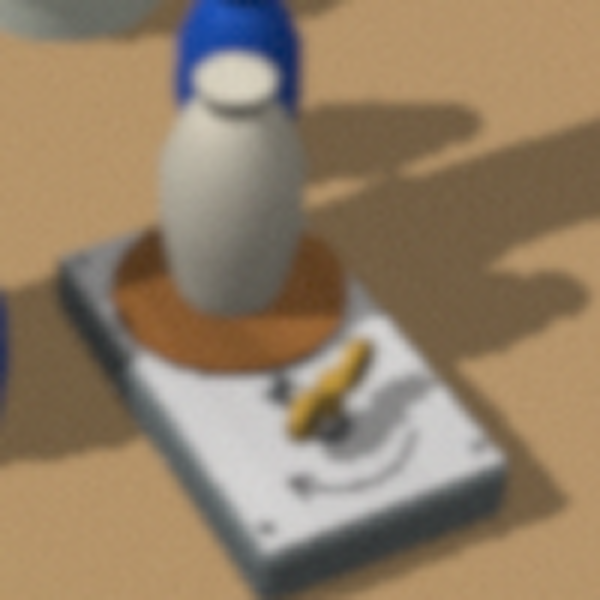

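```bash
python3 -m inch '[{"translation":[-1.6,4,0],"angular":[0,0,0],"gripper":0.5},{"translation":[-3.2,8,0],"angular":[0,0,0],"gripper":0.5},{"translation":[-4.8,12,0],"angular":[0,0,0],"gripper":0.5},{"translation":[-6.4,16,0],"angular":[0,0,0],"gripper":0.5},{"translation":[-8,20,0],"angular":[0,0,0],"gripper":0.5},{"translation":[-10,25,0],"angular":[0,0,0],"gripper":0.5},{"translation":[-10,25,0],"angular":[0,0,0],"gripper":0.5},{"translation":[-10,25,0],"angular":[0,0,0],"gripper":0.5}]'
python3 - <<'E'
from st import *
st()
d=optics.get_image("top");crop(d,210,115,120,100,6,"pics/t17.png");cv2.imwrite("pics/t17f.png",d["pixels"][:,:,::-1])
hsv=cv2.cvtColor(d["pixels"],cv2.COLOR_RGB2HSV)
m=cv2.inRange(hsv,(18,140,90),(32,255,255));m[:,:270]=0;m[:,305:]=0;m[:130]=0;m[180:]=0
ys,xs=np.nonzero(m);pts=np.array([onz(d,(x,y),.085)[:2] for x,y in zip(xs,ys)]);c=pts.mean(0);v=np.linalg.svd(pts-c)[2][0]
print(len(xs),c,"wing az",np.degrees(np.arctan2(v[1],v[0])))
E
```

```text
time_s: 17.35
tool_pos: [0.5689, -0.3436, 0.3669]
eef_rot: [-3.084, -0.596, 0.002]
ft_force: [-0.1, 0.7, -0.8]
width: 0.0427
t 17.35 q [-0.15  0.56  1.01  1.63 -0.5   1.23 -0.23] pos [ 0.5689 -0.3436  0.3669] w 0.0427
F [-0.1  0.7 -0.8] T [ 0.01  0.02 -0.03] z [-0.001 -0.    -1.   ] jaw az -68.1
84 [ 0.57204064 -0.07177823] wing az -133.46583923518938
```

View pics/t17.png

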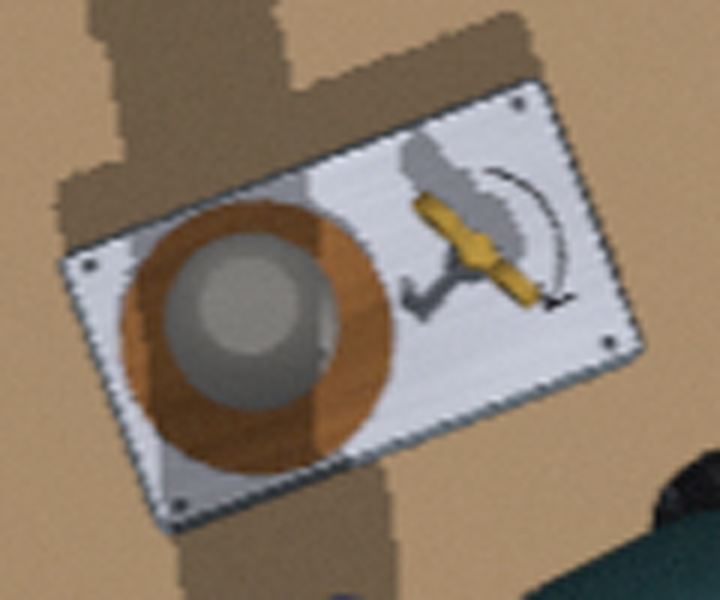

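View pics/t17f.png

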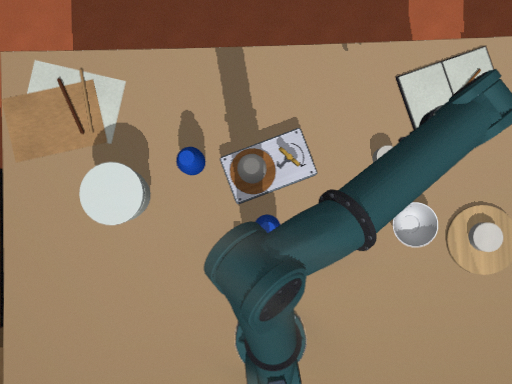

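The top view shows the pointer, with its tip at crop (422,315), lying against the peg at (410,295). The wing azimuth is 46.5°, against 46.8° expected for 5.8 rad. The vase, at (250,306), hasn't moved.

```bash
python3 -c "
from cell import ticket
print(ticket.hand_in())"
```

```text
the job is handed in; nothing more can be done
None
```

The key is fully wound, with its pointer against the stop peg. I handed the job in at about 17.4 s of the 48 s, with the robot clear of everything.

**What I did:** I straddled the key with the part-closed fingers and turned it clockwise from about 61° in two strokes. Between them I lifted clear of the wings and turned the gripper back for a fresh bite. At the stop the wrist torque rose from about 0.2 to 0.73 N m without the key moving. I then backed off, lifted and moved aside.

**Last checks:**
- **Key:** the top view put the wings at 46.5°, against 46.8° expected for 5.8 rad.
- **Vase and other things:** the vase stood where it was in both views, and the tub, the bowl and the blue look-alikes looked unmoved in the top view. The arm partly hid the clay and one blue vase in that last picture. I never came near the clay.
- **Forces:** the highest wrist force I read was about 11 N, taken at the end of moves rather than throughout.
- **Disagreements:** the deck corners measured 5–10 mm smaller than the case size given, so I took the key's centre from its brass instead. In the loaded strokes the fingers sat several millimetres off the commanded centre, so I recentred before the second stroke.

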